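Lock the grinder ring and press the splined grinding head home

TASK

Get the spice grinder ready to run: first turn its lock ring clockwise (seen from above) until the upright tab stands over the raised mark, at its stop. Then lift the grinding head out of its wooden stand, turn it until its cross-shaped stem meshes with the slot of the drive coupling, slide it fully home against the spring and finish while still holding it pressed down there, without letting go. Leave the jars standing where they are.

Things in the scene. Friction and masses are not known exactly. Their poses are not given: they have to be found in the camera images.
- coupling_mouth (a point): Centre of the mouth of the drive coupling, on the grinder's axis, 62 mm above the worktop. The coupling is a metal disc 48 mm across, in the middle of the base's top. Its cross-shaped slot is two crossed slots 10 mm wide, 28 mm long, along this point's x and y; z is up. It repeats every quarter turn. The coupling is stiff to turn (0.3 N m), so turn the stem to it.
- lock_ring (a joint): Turn of the flat steel lock ring (116 mm across, 82 mm inside, top 66 mm above the worktop) about the coupling's axis, rad: 0 = locked, at its stop, tab over the raised mark; positive = unlocked, counter-clockwise seen from above (starts 0.75 to 1.1). Friction 0.12 N m; it stays where it is left.
- lock_tab (a point): Grip point of the lock ring's upright tab, a steel plate 22 mm long (radially), 10 mm thick (tangentially), 40 mm high above the ring. The point lies 71 mm from the coupling's axis and 86 mm above the worktop; the tab's top is 20 mm above it. The radial direction is 62 degrees counter-clockwise from this point's x axis.
- head_grip (a point): Grip point of the grinding head, on its axis: the middle of its grey grip bar, 44 mm long (point x), 18 mm thick (point y), 46 mm high, top 22 mm above this point. The point is 68 mm above the worktop in the stand, 94 mm when the head is home in the coupling.
- stem_shoulder (a point): Centre of the underside of the head's round steel shoulder (44 mm across, 8 mm thick), 32 mm below head_grip; same axes. It rests on the coupling's face when home. Below it is the stem, 26 mm long: two crossed blades 24 mm wide, 7 mm thick, along point x and y, rounded at the bottom end.
- grinding_head: The loose grinding head, 0.1 to 0.17 kg; origin at the bottom end of its stem, 58 mm below head_grip, z up, x along the grip bar.
- head_stand: Round wooden stand, 66 mm across the foot, 56 mm across above, 36 mm high, fixed to the worktop, with a hole 32 mm wide in which the head's stem stands loosely. Origin at the centre of its underside.
- spring_plate (a joint): Travel of the spring plate inside the coupling, m: 0 = up, 16 mm below the mouth; 0.010 = head fully home. It pushes up with 4 N at 0 and 9 N at 0.010, and lifts the head if let go.
- low_jar_centre (a point): Centre of a bystander, glass jar with grey lid, 73 mm across, 70 mm high, left of the stand.
- tall_jar_centre (a point): Centre of a bystander, glass jar with grey lid, 73 mm across, 90 mm high, behind and left of the stand.
- spice_jar_centre (a point): Centre of a bystander, slim spice jar, 46 mm across, 106 mm high, behind the stand and the base.
- grinder_base: Spice grinder base: round grey housing, 132 mm across, 60 mm high, fixed to the worktop, lock ring and drive coupling on top. Origin at the centre of its underside, z up. The raised lock mark is a small steel block on its side, 62 degrees counter-clockwise from its x axis.
There are look-alikes about, which are no part of the job. What is shaped like the grinding_head but turquoise is not meant.

How it is judged:
By the outcome, as a careful person would: the job done as asked, in the order asked, and still so for the second after the job is handed in, while the arm keeps its last pose, push and grip.
It also fails if it takes over 48 s, if anything falls off the work surface, if the arm or the gripper's body presses on something with over 40 N, if the wrist force passes 120 N, or if a joint passes its speed limit or range.

ROBOT

A 7-joint arm with a two-finger parallel gripper is mounted at the origin on a cart in front of the work surface, level with it; the furniture and walls round the work are solid. World frame = base frame: x ahead of the robot, y to its left, z up, the work surface at z = 0. Lengths are in m, angles in rad, forces in N, time in s.
With the tool pointing down it reaches from about 0.4 to 0.9 m from the base axis. Payload 5.5 kg.
Tool frame: the origin (TCP) lies at the very end of the fingers, on their centre line; the grasp point (between the pads) lies 19 mm behind it; z points along the fingers, y is the line along which they close (so a half turn about z gives the same grasp; the last joint's range is limited). The gripper opens to 85 mm and grips with 20 to 120 N. Pads are 22 mm wide; open, the fingers measure 114 mm over their backs; the gripper's body (76 mm by 85 mm) begins 54 mm behind the grasp point. The pads swing forward as they close: fully open they stand 13 mm farther back than shut.
Start: joints at [-1.021, 0.501, -0.427, 1.55, 0.221, 1.138, -0.21], TCP at [0.184, 0.623, 0.201] pointing down, gripper open.
Joint ranges: [-2.88, 2.88], [-0.31, 2.03], [-1.54, 1.56], [0.2, 2.42], [-1.41, 4.55], [0.19, 2.02], [-2.57, 2.57]. Speed limits (rad/s): [2.57, 2.57, 3.14, 3.14, 3.14, 3.14, 3.14].

INTERFACE

Orientations are given as [roll, pitch, yaw] about the fixed x, y, z axes, in that order (R = Rz(yaw) Ry(pitch) Rx(roll)).
In Python, from cell import bot gives the robot as it stands.
- The arm moves only by the shell command python3 -m creep 'ROWS'. ROWS is JSON, a list of rows, each an object of numbers: "rx", "ry", "rz": the turn, a rotation vector about the world's x, y, z in degrees; "x", "y", "z": the shift along the world's x, y, z in cm; "jaw": the opening in per cent of the stroke, from 0 (shut) to 100 (fully open). A call has 1 to 8 rows; each row is the pose to reach, as a shift and turn from the pose commanded when the call began; what a row does not reach only later rows make up. A row lasts 1/10 s, in which the tool goes at most 50 mm and 8.59 degrees, less where a joint would pass 70% of its speed; a pose out of reach is approached as far as the arm can. A call with a gripper value outside its range is refused whole. The fingers move at their own pace and stop on an object; the grip force is fixed at half the most. Time passes only in rows, so rows that repeat a pose let the fingers close. It gives the time, the measured TCP pose, the force, the opening and the grip force at its end, in the units of the state.
- bot.read_state(): the state, without advancing time (a new reading comes with each control period).
- bot.read_camera(name): name is "scene" or "side" or "wrist"; returns the picture (420x560x3 uint8, red, green, blue); there is no depth.
- bot.calibration(name): a dict with "fovy" (degrees; the focal length in pixels is half the picture's height over the tangent of half this angle, whatever the lens; pixels are square), "cx", "cy" (the principal point, pixels), "dist_coeffs" ([k1, k2, p1, p2, k3] as OpenCV has them; the pictures are not rectified), "R" (3x3) and "t" (3): a world point X has camera coordinates R X + t. Camera axes: x right, y down, z forward; pixel columns grow to the right and rows downward; lengths in m; the calibration is good to about 2 mm. A picture is of the moment at which its call begins: read the wrist's pose just before it. calibration takes no time and is no camera call; for the wrist camera it gives the pose at the moment of the call.
- bot.sign_off(): hands the job in; it is judged then, once.
Trained networks look in the newest picture that a camera, given by its name, has taken for a name from the list of things; names that differ only in an ending like _2 or _b are one class to them, and where a whole thing is asked for, a point or a joint stands for the part that bears it (a point fixed in the world has none). Each returns a list of dicts, best first, with "p" (0 to 1); they miss things now and then, are a little off and sometimes report something else, mostly with a low value. They report only what shows in the picture. A call takes as long as a camera call. They do not tell look-alikes from the thing itself.
- bot.silhouettes(camera, thing): "pixels" (420x560 bool, what is visible of it).
- bot.spot_point(camera, thing): "position" ([x, y, z] in m, in world coordinates, good to about 4 mm: a listed point, or the origin of a listed thing).
The state is a dict: "time_s": time; "qpos": joint angles; "joint_vel": joint speeds; "tau": joint torques, N m; "eef_pos": TCP position; "tool_rot": TCP orientation; "ft_force": force on the tool from outside, world axes, zero at the start; "moment": the same for the moment, N m; "gripper_width": finger opening in m; "gripper_force": force on a finger pad.
Only numpy, scipy, OpenCV 4.12 (cv2) and the standard library are available. Lean on these libraries where they do the work, as an engineer would, in place of code of your own. Each camera call takes 0.05 s, during which the arm holds its last target. There are 200 camera calls.

## Working session

There is one attempt and no reset: what is moved stays moved. The work goes in short steps, Python scripts to look and compute and a shell command to move; the robot and the scene stay as the last step left them, time stands still between calls to the robot, and variables do not carry over. Pictures are saved under pics/ and viewed, at most 10 in all, crops included, and the job is handed in when it is done.

```bash
mkdir -p pics; ls; cat > h.py <<'E'
import numpy as np, cv2
from cell import bot
def save(cam,name):
    im=bot.read_camera(cam); cv2.imwrite('pics/'+name,im[:,:,::-1]); return im
def K(c):
    f=210/np.tan(np.radians(c['fovy'])/2); return np.array([[f,0,c['cx']],[0,f,c['cy']],[0,0,1]])
def ray(c,uv):
    p=cv2.undistortPoints(np.array([[uv]],float),K(c),np.array(c['dist_coeffs']))[0,0]
    R=np.array(c['R']);t=np.array(c['t']); return -R.T@t, R.T@np.array([p[0],p[1],1])
def atz(c,uv,z):
    o,d=ray(c,uv); return o+d*(z-o[2])/d[2]
def proj(c,X):
    X=np.atleast_2d(np.array(X,float)); return cv2.projectPoints(X,cv2.Rodrigues(np.array(c['R']))[0],np.array(c['t']),K(c),np.array(c['dist_coeffs']))[0][:,0]
E
python3 - <<'E'
from h import *
np.set_printoptions(precision=3,suppress=True)
s=bot.read_state(); print(s['time_s'],s['eef_pos'],s['tool_rot'],s['gripper_width'])
a=save('scene','scene0.png');
for n in ['coupling_mouth','lock_tab','head_grip','head_stand','low_jar_centre','tall_jar_centre','spice_jar_centre','grinder_base']:
    print('scene',n,[(np.array(d['position']),round(d['p'],2)) for d in bot.spot_point('scene',n)])
b=save('side','side0.png')
for n in ['coupling_mouth','lock_tab','head_grip','grinder_base']:
    print('side',n,[(np.array(d['position']),round(d['p'],2)) for d in bot.spot_point('side',n)])
cv2.imwrite('pics/both0.png',cv2.resize(np.vstack([a,b])[:,:,::-1],None,fx=.71,fy=.71))
E
```

```text
pics
0.0 [0.184 0.623 0.2  ] [-3.14  -0.     2.855] 0.08550863374835274
scene coupling_mouth [(array([0.451, 0.163, 0.061]), 0.59)]
scene lock_tab [(array([0.425, 0.226, 0.087]), 0.94)]
scene head_grip [(array([0.409, 0.333, 0.068]), 0.98), (array([0.302, 0.306, 0.059]), 0.63)]
scene head_stand [(array([0.409, 0.333, 0.   ]), 0.86), (array([0.405, 0.334, 0.007]), 0.33)]
scene low_jar_centre [(array([0.364, 0.48 , 0.032]), 0.91)]
scene tall_jar_centre [(array([0.486, 0.481, 0.04 ]), 0.69)]
scene spice_jar_centre [(array([0.536, 0.371, 0.051]), 0.76)]
scene grinder_base [(array([0.454, 0.164, 0.001]), 0.56), (array([0.425, 0.228, 0.086]), 0.4)]
side coupling_mouth [(array([0.487, 0.482, 0.04 ]), 0.68), (array([0.452, 0.159, 0.067]), 0.4)]
side lock_tab [(array([0.43 , 0.227, 0.09 ]), 0.92)]
side head_grip [(array([0.296, 0.307, 0.058]), 0.87), (array([0.414, 0.332, 0.064]), 0.62), (array([0.43 , 0.231, 0.088]), 0.53)]
side grinder_base [(array([ 0.456,  0.159, -0.001]), 0.67)]
```

View pics/both0.png

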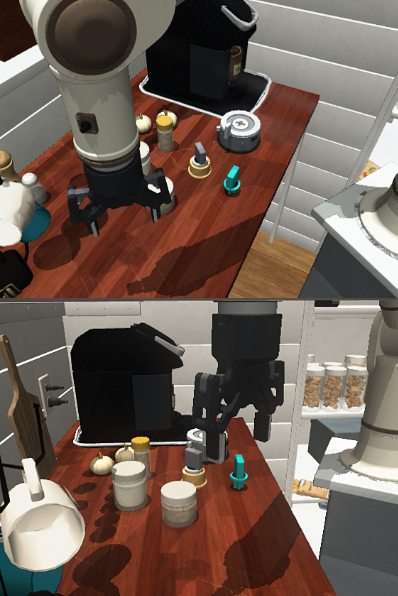

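View pics/scene0.png

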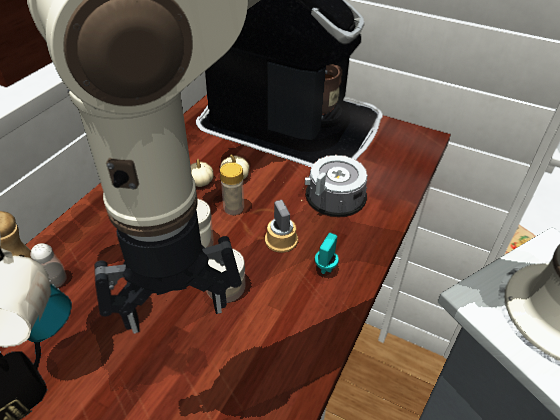

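The scene picture shows the grinder base at about (338,183) with its tab at (318,180). The grey head stands in its stand at (281,225), and the turquoise look-alike is at (328,255). The spots agree with this, so next I move in for a closer wrist view.

```bash
python3 -m creep '[{"x":3,"y":-4,"z":3,"rz":-8},{"x":6,"y":-8,"z":6,"rz":-16},{"x":9,"y":-12,"z":9,"rz":-24},{"x":12,"y":-16,"z":12,"rz":-32},{"x":15,"y":-20,"z":14,"rz":-40},{"x":18,"y":-24,"z":15,"rz":-48},{"x":20,"y":-28,"z":15,"rz":-51},{"x":22,"y":-32,"z":15,"rz":-51}]'; python3 - <<'E'
from h import *
np.set_printoptions(precision=3,suppress=True)
c=bot.calibration('wrist');R=np.array(c['R']);print(-R.T@c['t'],R[2]); s=bot.read_state();print(s['eef_pos'],s['tool_rot'],s['qpos'])
print(proj(c,[[.453,.162,.062],[.427,.227,.086],[.411,.333,.068]]))
E
```

```text
[0.103 0.648 0.375] [ 0.311 -0.092 -0.946]
[0.184 0.623 0.201] [ 3.142 -0.     2.855] [-1.021  0.501 -0.427  1.55   0.221  1.138 -0.21 ]
[[ 26.605 457.327]
 [ 44.537 454.612]
 [116.482 419.978]]$[0]: bad value
```

```bash
python3 -m creep '[{"x":3,"y":-4,"z":3,"rx":0,"ry":0,"rz":-8,"jaw":100},{"x":6,"y":-8,"z":6,"rx":0,"ry":0,"rz":-16,"jaw":100},{"x":9,"y":-12,"z":9,"rx":0,"ry":0,"rz":-24,"jaw":100},{"x":12,"y":-16,"z":12,"rx":0,"ry":0,"rz":-32,"jaw":100},{"x":15,"y":-20,"z":14,"rx":0,"ry":0,"rz":-40,"jaw":100},{"x":18,"y":-24,"z":15,"rx":0,"ry":0,"rz":-48,"jaw":100},{"x":20,"y":-28,"z":15,"rx":0,"ry":0,"rz":-51,"jaw":100},{"x":22,"y":-32,"z":15,"rx":0,"ry":0,"rz":-51,"jaw":100}]'; python3 - <<'E'
from h import *
np.set_printoptions(precision=3,suppress=True)
c=bot.calibration('wrist');R=np.array(c['R']);print(-R.T@c['t'],R[2]); s=bot.read_state();print(s['eef_pos'],s['tool_rot'],s['qpos'])
print(proj(c,[[.453,.162,.062],[.427,.227,.086],[.411,.333,.068]]))
E
```

```text
time_s: 1.5
eef_pos: [0.3932, 0.3243, 0.3511]
tool_rot: [3.139, -0.001, 1.963]
ft_force: [0.8, 0.9, 0.2]
gripper_width: 0.0853
gripper_force: 0.0
[0.36  0.402 0.525] [ 0.126 -0.299 -0.946]
[0.393 0.324 0.351] [ 3.139 -0.001  1.963] [-0.613  0.103 -0.141  1.702  0.015  1.335 -0.364]
[[277.198 275.415]
 [277.394 240.91 ]
 [295.578 167.597]]
```

```bash
cat > m.py <<'E'
from h import *
np.set_printoptions(precision=4,suppress=True)
def spots(cam,names):
    for n in names: print(cam,n,[(np.array(d['position']),round(d['p'],2)) for d in bot.spot_point(cam,n)])
E
python3 - <<'E'
from m import *
save('wrist','w1.png'); spots('wrist',['coupling_mouth','lock_tab','head_grip'])
E
```

```text
wrist coupling_mouth [(array([0.4513, 0.163 , 0.0662]), 0.72)]
wrist lock_tab [(array([0.431 , 0.2248, 0.0871]), 0.71)]
wrist head_grip [(array([0.4105, 0.3339, 0.0655]), 0.65), (array([0.2989, 0.3051, 0.0585]), 0.56)]
```

View pics/w1.png

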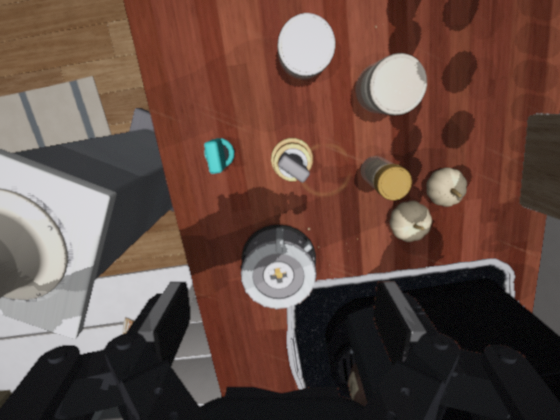

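The wrist picture shows the grinder at (280,268) with its tab near (280,248) and the mark near (307,246). The grey head is at (293,165), the look-alike at (217,155), and the jars stay clear above and to the right. I now go to the pre-grasp above the tab.

```bash
python3 -m creep '[{"x":1.5,"y":-3,"z":-4,"rx":0,"ry":0,"rz":0,"jaw":100},{"x":3,"y":-6,"z":-7.5,"rx":0,"ry":0,"rz":0,"jaw":100},{"x":4,"y":-9,"z":-11,"rx":0,"ry":0,"rz":0,"jaw":100},{"x":4,"y":-9.8,"z":-14,"rx":0,"ry":0,"rz":0,"jaw":100},{"x":4,"y":-9.8,"z":-15,"rx":0,"ry":0,"rz":0,"jaw":100},{"x":4,"y":-9.8,"z":-15,"rx":0,"ry":0,"rz":0,"jaw":100}]'; python3 - <<'E'
from m import *
c=bot.calibration('wrist')
im=save('wrist','w2.png'); spots('wrist',['coupling_mouth','lock_tab','head_grip','lock_ring','grinder_base'])
print(proj(c,[[.4513,.163,.062],[.430,.225,.106],[.4105,.334,.09]]))
cv2.imwrite('pics/w2b.png',cv2.resize(im[60:420,100:480,::-1],None,fx=1.65,fy=1.65,interpolation=cv2.INTER_CUBIC))
E
```

```text
time_s: 2.3
eef_pos: [0.4302, 0.229, 0.1985]
tool_rot: [-3.139, -0.001, 1.967]
ft_force: [0.3, 0.1, 0.4]
gripper_width: 0.0857
gripper_force: 0.0
wrist coupling_mouth [(array([0.4501, 0.1658, 0.0637]), 0.73)]
wrist lock_tab [(array([0.4316, 0.227 , 0.0872]), 0.87)]
wrist head_grip [(array([0.2989, 0.3029, 0.057 ]), 0.68), (array([0.4094, 0.332 , 0.0642]), 0.58)]Traceback (most recent call last):
  File "<stdin>", line 3, in <module>
  File "m.py", line 4, in spots
    for n in names: print(cam,n,[(np.array(d['position']),round(d['p'],2)) for d in bot.spot_point(cam,n)])
                                                                                    ~~~~~~~~~~~~~~^^^^^^^
ValueError: it knows: coupling_mouth, grinder_base, grinding_head, head_grip, head_stand, lock_tab, low_jar_centre, spice_jar_centre, stem_shoulder, tall_jar_centre
```

```bash
python3 - <<'E'
from m import *
c=bot.calibration('wrist')
im=cv2.imread('pics/w2.png')
print(proj(c,[[.451,.164,.062],[.431,.226,.106],[.4105,.334,.09]]))
cv2.imwrite('pics/w2b.png',cv2.resize(im[0:360,100:480],None,fx=1.65,fy=1.65,interpolation=cv2.INTER_CUBIC))
E
```

```text
[[273.5706 257.0448]
 [278.2563 211.4833]
 [306.1434  79.2433]]
```

View pics/w2b.png

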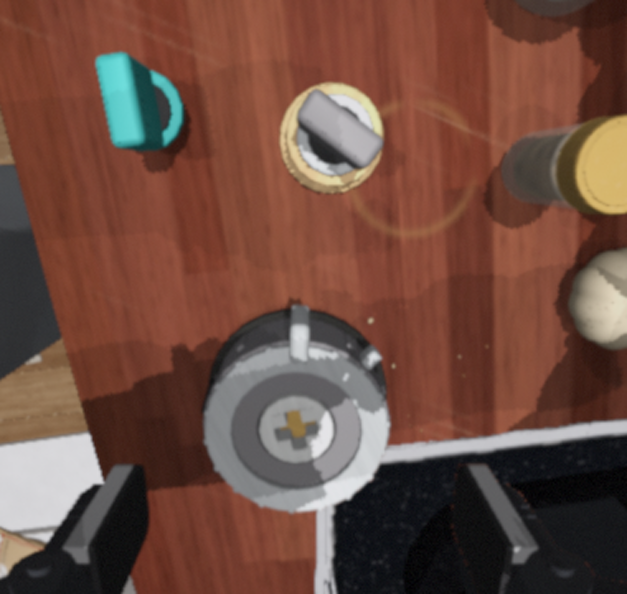

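```bash
cat > m2.py <<'E'
from m import *
E
python3 - <<'E'
from m import *
c=bot.calibration('wrist')
P=lambda u,v,z: atz(c,(u/1.65+100,v/1.65),z)
C=P(296.5,428,.062); Cr=P(297,421.5,.066); T=P(300,345,.106)
print('C',C,'ring',P(204,420,.066),P(390,420,.066),P(297,513,.066),'T',T)
d=T-C; print('tab r,ang',np.hypot(*d[:2]),np.degrees(np.arctan2(d[1],d[0])))
for z in (.045,.06): M=P(371,357,z); d=M-C; print('mark',M,np.hypot(*d[:2]),np.degrees(np.arctan2(d[1],d[0])))
ang=lambda a,b,z:np.degrees(np.arctan2(*(P(*b,z)-P(*a,z))[[1,0]]))
print('cross',ang((277,436),(318,424),.062),ang((293,412),(300,447),.062))
print('bar',ang((320,93),(383,143),.09),ang((299,124),(361,168),.09),'ctr',P(341,130,.09), [P(*q,.09) for q in ((320,91),(383,140),(299,122),(360,168))])
E
```

```text
C [0.458 0.164 0.062] ring [0.4012 0.1484 0.066 ] [0.5097 0.1937 0.066 ] [0.482  0.1073 0.066 ] T [0.433  0.2292 0.106 ]
tab r,ang 0.0698726889217715 110.9942975580479
mark [0.4862 0.2217 0.045 ] 0.06423451469881247 64.0379428816389
mark [0.4822 0.2256 0.06  ] 0.06621757394911514 68.57893118611437
cross 40.65972730498155 -57.15183637414259
bar -12.986943493767768 -10.644759485781432 ctr [0.4108 0.3345 0.09  ] [array([0.3943, 0.3466, 0.09  ]), array([0.4318, 0.3384, 0.09  ]), array([0.3903, 0.3299, 0.09  ]), array([0.4268, 0.3219, 0.09  ])]
```

The crop shows the tab top at (300,345) and the mark at (371,357). The coupling cross is centred at (296,430), and the grey grip bar runs from (310,107) to (372,155). The tab needs about 45° clockwise, so I'll straddle it loosely and push.

```bash
python3 -m creep '[{"x":0.2,"y":-0.1,"z":-3,"rx":0,"ry":0,"rz":-1.5,"jaw":35},{"x":0.2,"y":-0.1,"z":-6,"rx":0,"ry":0,"rz":-1.5,"jaw":35},{"x":0.2,"y":-0.1,"z":-7.5,"rx":0,"ry":0,"rz":-1.5,"jaw":35},{"x":0.2,"y":-0.1,"z":-7.5,"rx":0,"ry":0,"rz":-1.5,"jaw":35},{"x":0.2,"y":-0.1,"z":-9,"rx":0,"ry":0,"rz":-1.5,"jaw":35},{"x":0.2,"y":-0.1,"z":-10.5,"rx":0,"ry":0,"rz":-1.5,"jaw":35},{"x":0.2,"y":-0.1,"z":-12,"rx":0,"ry":0,"rz":-1.5,"jaw":35},{"x":0.2,"y":-0.1,"z":-12,"rx":0,"ry":0,"rz":-1.5,"jaw":35}]'
python3 - <<'E'
from m import *
c=np.array([.454,.164]);s=bot.read_state();p=s['eef_pos'];print(p,s['ft_force'])
for da in (-8,-16,-24,-32,-40,-45,-50,-55,-60,-65):
    a=np.radians(110+da); q=c+.071*np.array([np.cos(a),np.sin(a)]); print(da,np.round((q-p[:2])*100,2))
save('wrist','w3.png'); save('scene','s3.png')
E
```

```text
time_s: 3.3
eef_pos: [0.4338, 0.2271, 0.0798]
tool_rot: [-3.141, -0.0, 1.939]
ft_force: [-0.9, 0.6, 0.4]
gripper_width: 0.0298
gripper_force: 0.0
[0.4338 0.2271 0.0798] [-0.9437  0.625   0.3515]
-8 [0.54 0.63]
-16 [1.52 0.77]
-24 [2.51 0.77]
-32 [3.49 0.63]
-40 [4.45 0.36]
-45 [5.02 0.12]
-50 [ 5.57 -0.17]
-55 [ 6.09 -0.5 ]
-60 [ 6.58 -0.88]
-65 [ 7.04 -1.29]
```

View pics/w3.png

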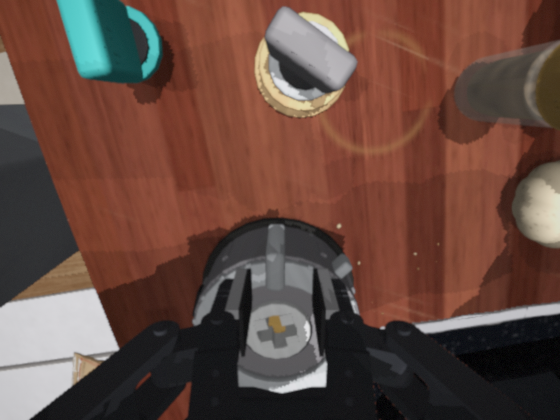

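The tab at (276,255) is between the fingers laterally, at (240,300) and (320,300). I check the radial overlap by projecting.

```bash
python3 - <<'E'
from m import *
c=bot.calibration('wrist'); p=np.array(bot.read_state()['eef_pos'])
print('tcp',proj(c,[p,p+[0,0,.019]]))
C=np.array([.454,.164]);u=np.array([np.cos(np.radians(110)),np.sin(np.radians(110))])
for r in (.060,.082):
  for z in (.066,.106): print(r,z,proj(c,[*(C+r*u),z]))
print('C',proj(c,[*C,.062]))
P=lambda u,v,z: atz(c,(u,v),z)
print('disc centre',P(277,331,.062),'tab outer top?',P(276,256,.106),'tab inner top',P(276,290,.106))
E
```

```text
tcp [[282.1    256.8822]
 [282.1754 272.5499]]
0.06 0.066 [[276.0779 255.27  ]]
0.06 0.106 [[274.9122 288.5858]]
0.082 0.066 [[276.5781 222.8155]]
0.082 0.106 [[275.4709 250.1622]]
C [[274.9985 329.2846]]
disc centre [0.4559 0.1631 0.062 ] tab outer top? [0.4273 0.2381 0.106 ] tab inner top [0.4343 0.2198 0.106 ]
```

```bash
python3 -m creep '[{"x":0,"y":0,"z":0,"rx":0,"ry":0,"rz":0,"jaw":20},{"x":0,"y":0,"z":0,"rx":0,"ry":0,"rz":0,"jaw":20},{"x":0.95,"y":0.27,"z":0,"rx":0,"ry":0,"rz":-8,"jaw":20},{"x":1.93,"y":0.41,"z":0,"rx":0,"ry":0,"rz":-16,"jaw":20},{"x":2.93,"y":0.41,"z":0,"rx":0,"ry":0,"rz":-24,"jaw":20},{"x":3.91,"y":0.27,"z":0,"rx":0,"ry":0,"rz":-32,"jaw":20},{"x":4.39,"y":0.16,"z":0,"rx":0,"ry":0,"rz":-36,"jaw":20},{"x":4.39,"y":0.16,"z":0,"rx":0,"ry":0,"rz":-36,"jaw":20}]'
python3 - <<'E'
from m import *
s=bot.read_state();p=s['eef_pos'];print(p,s['tool_rot'],s['ft_force'],s['moment']); im=save('wrist','w4.png')
d=np.array(p[:2])-[.4555,.1637];print(np.hypot(*d),np.degrees(np.arctan2(d[1],d[0])))
spots('wrist',['lock_tab','coupling_mouth'])
E
```

```text
time_s: 4.2
eef_pos: [0.4789, 0.2282, 0.0803]
tool_rot: [3.14, -0.001, 1.309]
ft_force: [0.1, 0.7, 0.4]
gripper_width: 0.0171
gripper_force: 0.0
[0.4789 0.2282 0.0803] [ 3.1402 -0.0008  1.309 ] [0.1168 0.7223 0.4412] [-0.0467  0.0325 -0.0177]
0.06861849421072079 70.04860828914379
wrist lock_tab [(array([0.4303, 0.2266, 0.0867]), 0.96)]
wrist coupling_mouth [(array([0.4505, 0.1628, 0.0653]), 0.65)]
```

View pics/w4.png

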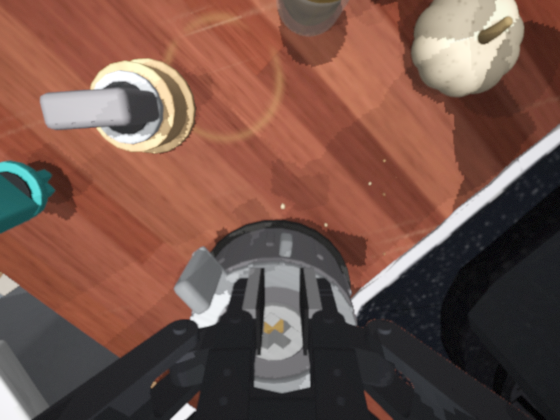

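The tab at (200,280) did not move: the fingers at (250,300) and (310,300) passed over or beside it. I check the fingertip height from the other cameras.

```bash
python3 - <<'E'
from m import *
p=np.array(bot.read_state()['eef_pos'])
out=[]
for cam in ('scene','side'):
    im=save(cam,cam+'5.png'); c=bot.calibration(cam); q=proj(c,[p,p+[0,0,.019]]); print(cam,q)
    x,y=q[0].astype(int); x0,y0=max(0,min(x-45,470)),max(0,min(y-60,310)); print(x0,y0)
    cr=im[y0:y0+110,x0:x0+90,::-1].copy(); cr=cv2.resize(cr,None,fx=4.4,fy=4.4,interpolation=cv2.INTER_CUBIC)
    for k in q: cv2.circle(cr,tuple(int(v) for v in (k-[x0,y0])*4.4),2,(0,0,255),-1)
    out.append(cr)
cv2.imwrite('pics/c5.png',np.hstack(out))
E
```

```text
scene [[306.6096 171.2876]
 [307.0931 163.9585]]
261 111
side [[265.6077 192.3957]
 [265.4791 183.1466]]
220 132
```

View pics/c5.png

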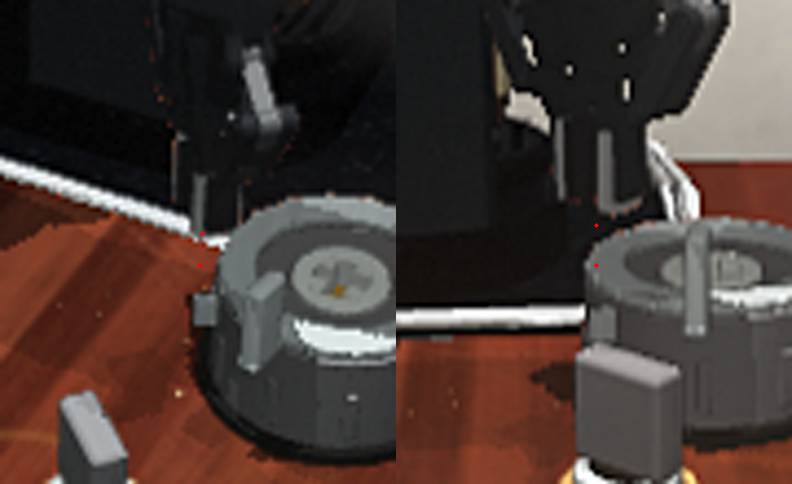

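```bash
python3 - <<'E'
from m import *
def tri(a,b):
    A=[];B=[]
    for cam,uv in (('scene',a),('side',b)):
        o,d=ray(bot.calibration(cam),uv); d/=np.linalg.norm(d); M=np.eye(3)-np.outer(d,d); A.append(M);B.append(M@o)
    X=np.linalg.lstsq(np.vstack(A),np.hstack(B),rcond=None)[0]; return X,[np.linalg.norm(A[i]@X-B[i]) for i in (0,1)]
print(bot.read_state()['eef_pos'])
print('tip mid',tri((311.5,164.4),(262.3,178.6)))
# tab top centre & disc centre as a control
print('tab',tri((268/4.4+261,280/4.4+111),((699-396)/4.4+220,226/4.4+132)))
print('disc',tri((340/4.4+261,279/4.4+111),((712-396)/4.4+220,268/4.4+132)))
E
```

```text
[0.4774 0.2284 0.0798]
tip mid (array([0.4822, 0.2198, 0.0993]), [np.float64(0.007983989103857904), np.float64(0.007983989103858575)])
tab (array([0.4273, 0.2289, 0.1068]), [np.float64(0.00015175842728106155), np.float64(0.000151758427280696)])
disc (array([0.452 , 0.165 , 0.0617]), [np.float64(0.0001359162775870075), np.float64(0.00013591627758644686)])
```

```bash
python3 - <<'E'
from m import *
c=bot.calibration('wrist'); C=np.array([.4535,.164]); p=np.array(bot.read_state()['eef_pos']); print('tcp r',np.hypot(*(p[:2]-C)))
for z in (.08,.09,.1,.11):
    a=atz(c,(258,268),z);b=atz(c,(305,268),z); m=(a+b)/2; print(z,'gap',np.linalg.norm(a-b),'mid',m,'r',np.hypot(*(m[:2]-C)))
E
python3 -m creep '[{"x":0,"y":0,"z":2,"rx":0,"ry":0,"rz":0,"jaw":35},{"x":-1,"y":0.1,"z":2.5,"rx":0,"ry":0,"rz":8,"jaw":35},{"x":-2,"y":0.2,"z":2.5,"rx":0,"ry":0,"rz":16,"jaw":35},{"x":-3,"y":0.1,"z":2.5,"rx":0,"ry":0,"rz":24,"jaw":35},{"x":-4,"y":0,"z":2.5,"rx":0,"ry":0,"rz":32,"jaw":35},{"x":-4.7,"y":-0.2,"z":2.5,"rx":0,"ry":0,"rz":36,"jaw":35},{"x":-4.7,"y":-0.2,"z":0,"rx":0,"ry":0,"rz":36,"jaw":35},{"x":-4.7,"y":-0.2,"z":-0.5,"rx":0,"ry":0,"rz":36,"jaw":35}]'
```

```text
tcp r 0.06864062972468776
0.08 gap 0.027938433692933234 mid [0.4748 0.2213 0.08  ] r 0.06111120974166419
0.09 gap 0.02633079452831658 mid [0.4761 0.2264 0.09  ] r 0.06637659430440923
0.1 gap 0.02472315536369992 mid [0.4775 0.2315 0.1   ] r 0.07164512316035566
0.11 gap 0.023115516199083218 mid [0.4789 0.2366 0.11  ] r 0.07691615018785629
time_s: 5.25
eef_pos: [0.4291, 0.2253, 0.0732]
tool_rot: [-3.139, 0.0, 1.939]
ft_force: [-0.1, 0.2, -0.2]
gripper_width: 0.0298
gripper_force: 0.0
```

```bash
python3 -m creep '[{"x":0.1,"y":0.2,"z":-0.5,"rx":0,"ry":0,"rz":0,"jaw":35},{"x":0.1,"y":0.2,"z":-1,"rx":0,"ry":0,"rz":0,"jaw":35},{"x":0.1,"y":0.2,"z":-1,"rx":0,"ry":0,"rz":0,"jaw":35}]'; python3 - <<'E'
from m import *
p=np.array(bot.read_state()['eef_pos'])
out=[]
for cam in ('scene','side','wrist'):
    im=save(cam,cam+'6.png'); c=bot.calibration(cam); q=proj(c,[p,p+[0,0,.019]])
    x,y=q[0].astype(int); 
    w,h,f=(60,110,4.4) if cam!='wrist' else (200,366,1.32)
    x0,y0=max(0,min(x-w//2,560-w)),max(0,min(y-h//2-10,420-h)); print(cam,q,x0,y0)
    cr=im[y0:y0+h,x0:x0+w,::-1].copy(); cr=cv2.resize(cr,None,fx=f,fy=f,interpolation=cv2.INTER_CUBIC)[:483,:264]
    cv2.circle(cr,tuple(int(v) for v in (q[0]-[x0,y0])*f),2,(0,0,255),-1)
    out.append(cr)
cv2.imwrite('pics/c6.png',np.hstack(out))
E
```

```text
time_s: 5.55
eef_pos: [0.4317, 0.2282, 0.0643]
tool_rot: [-3.141, 0.0, 1.939]
ft_force: [-0.3, -0.4, 0.0]
gripper_width: 0.0299
gripper_force: 0.0
scene [[319.3765 189.7218]
 [320.0348 182.5126]] 289 124
side [[286.7531 203.8307]
 [286.7896 194.5365]] 256 138
wrist [[281.4229 256.4041]
 [281.38   271.9874]] 181 54
```

View pics/c6.png

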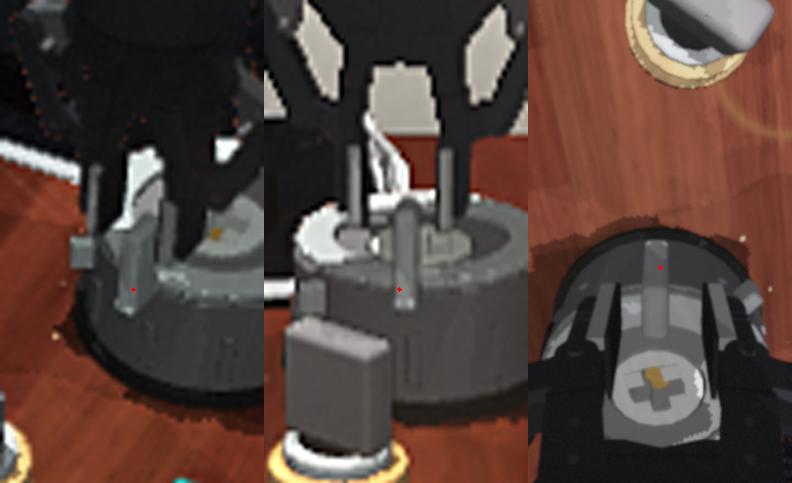

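```bash
python3 - <<'E'
from m import *
def tri(obs):
    A=[];B=[]
    for cam,uv in obs:
        o,d=ray(bot.calibration(cam),uv); d/=np.linalg.norm(d); M=np.eye(3)-np.outer(d,d); A.append(M);B.append(M@o)
    X=np.linalg.lstsq(np.vstack(A),np.hstack(B),rcond=None)[0]; return X,[round(np.linalg.norm(A[i]@X-B[i]),4) for i in range(len(A))]
p=np.array(bot.read_state()['eef_pos'])
S=lambda x,y:('scene',(x/4.4+289,y/4.4+124)); D=lambda x,y:('side',((x-264)/4.4+256,y/4.4+138)); W=lambda x,y:('wrist',((x-528)/1.32+181,y/1.32+54))
for n,o in (('left',[W(607,285),D(447,226)]),('right',[W(722,285),D(353,226)]),('L/R sc',[S(92,225),D(353,226)]),('sc2',[S(168,262),D(447,226)]),('mid',[S(130,243),D(400,226),W(664,285)])):
    X,r=tri(o); print(n,X,r,'rel',X-p)
E
```

```text
left [0.4096 0.229  0.0976] [np.float64(0.0007), np.float64(0.0007)] rel [-0.0225  0.0007  0.0327]
right [0.4484 0.2433 0.0962] [np.float64(0.0018), np.float64(0.0018)] rel [0.0162 0.015  0.0313]
L/R sc [0.4477 0.2418 0.0961] [np.float64(0.0007), np.float64(0.0007)] rel [0.0156 0.0134 0.0311]
sc2 [0.4089 0.2291 0.0979] [np.float64(0.0), np.float64(0.0)] rel [-0.0233  0.0007  0.033 ]
mid [0.429  0.2355 0.0967] [np.float64(0.0005), np.float64(0.001), np.float64(0.0014)] rel [-0.0031  0.0071  0.0317]
```

All three cameras agree that the fingertips stand about 32 mm above the reported TCP. They are at z≈0.096 now, straddling the tab in line with it, so I lower by that difference and push.

```bash
python3 -m creep '[{"x":0,"y":0,"z":-0.5,"rx":0,"ry":0,"rz":0,"jaw":35},{"x":0,"y":0,"z":-1,"rx":0,"ry":0,"rz":0,"jaw":35},{"x":0,"y":0,"z":-1.5,"rx":0,"ry":0,"rz":0,"jaw":35},{"x":0,"y":0,"z":-1.9,"rx":0,"ry":0,"rz":0,"jaw":35},{"x":0,"y":0,"z":-1.9,"rx":0,"ry":0,"rz":0,"jaw":20},{"x":0,"y":0,"z":-1.9,"rx":0,"ry":0,"rz":0,"jaw":20}]'
```

```text
time_s: 6.3
eef_pos: [0.4316, 0.2281, 0.0454]
tool_rot: [-3.141, 0.0, 1.939]
ft_force: [0.6, 0.2, 0.2]
gripper_width: 0.0172
gripper_force: 0.0
```

```bash
python3 -m creep '[{"x":0.7,"y":0.2,"z":0,"rx":0,"ry":0,"rz":-6,"jaw":20},{"x":1.43,"y":0.35,"z":0,"rx":0,"ry":0,"rz":-12,"jaw":20},{"x":2.2,"y":0.43,"z":0,"rx":0,"ry":0,"rz":-18,"jaw":20},{"x":2.93,"y":0.41,"z":0,"rx":0,"ry":0,"rz":-24,"jaw":20},{"x":3.67,"y":0.32,"z":0,"rx":0,"ry":0,"rz":-30,"jaw":20},{"x":4.15,"y":0.22,"z":0,"rx":0,"ry":0,"rz":-34,"jaw":20},{"x":4.15,"y":0.22,"z":0,"rx":0,"ry":0,"rz":-34,"jaw":20}]'; python3 - <<'E'
from m import *
save('wrist','w7.png'); save('scene','s7.png')
s=bot.read_state();print(s['eef_pos'],s['ft_force'],s['moment'])
spots('wrist',['lock_tab','coupling_mouth']); spots('scene',['lock_tab'])
E
```

```text
time_s: 7.0
eef_pos: [0.4736, 0.2301, 0.0456]
tool_rot: [3.141, 0.0, 1.344]
ft_force: [0.2, 0.2, 0.2]
gripper_width: 0.0171
gripper_force: 0.0
[0.4733 0.2306 0.0457] [ 0.7603  0.5119 -1.162 ] [-0.0399  0.0439  0.0426]
wrist lock_tab [(array([0.4702, 0.2336, 0.0887]), 0.98)]
wrist coupling_mouth [(array([0.4503, 0.1627, 0.0617]), 0.58)]
scene lock_tab [(array([0.4674, 0.2305, 0.0855]), 0.71)]
```

The tab now follows. I continue to the stop while watching the force.

```bash
python3 -m creep '[{"x":0.48,"y":-0.14,"z":0,"rx":0,"ry":0,"rz":-4,"jaw":20},{"x":0.94,"y":-0.31,"z":0,"rx":0,"ry":0,"rz":-8,"jaw":20},{"x":1.17,"y":-0.4,"z":0,"rx":0,"ry":0,"rz":-10,"jaw":20},{"x":1.17,"y":-0.4,"z":0,"rx":0,"ry":0,"rz":-10,"jaw":20}]'
```

```text
time_s: 7.65
eef_pos: [0.4851, 0.2263, 0.0457]
tool_rot: [3.141, -0.0, 1.171]
ft_force: [0.2, 0.5, 0.2]
gripper_width: 0.0169
gripper_force: 0.0
```

```bash
python3 -m creep '[{"x":0.22,"y":-0.11,"z":0,"rx":0,"ry":0,"rz":-2,"jaw":20},{"x":0.22,"y":-0.11,"z":0,"rx":0,"ry":0,"rz":-2,"jaw":20}]'
```

```text
time_s: 7.85
eef_pos: [0.485, 0.2261, 0.0455]
tool_rot: [-3.138, 0.001, 1.136]
ft_force: [-5.0, 2.3, 4.2]
gripper_width: 0.0172
gripper_force: 2.8
```

```bash
python3 -m creep '[{"x":0.15,"y":-0.08,"z":0,"rx":0,"ry":0,"rz":-1,"jaw":20},{"x":0.25,"y":-0.12,"z":0,"rx":0,"ry":0,"rz":-1,"jaw":20},{"x":0.25,"y":-0.12,"z":0,"rx":0,"ry":0,"rz":-1,"jaw":20}]'; python3 - <<'E'
from m import *
save('wrist','w8.png'); a=save('scene','s8.png'); b=save('side','d8.png')
c=bot.calibration('scene');print(proj(c,[.485,.226,.07])); d=bot.calibration('side');print(proj(d,[.485,.226,.07]))
spots('wrist',['lock_tab','coupling_mouth'])
E
```

```text
time_s: 8.15
eef_pos: [0.4848, 0.226, 0.0453]
tool_rot: [-3.134, 0.003, 1.121]
ft_force: [-12.4, 3.3, 8.9]
gripper_width: 0.0172
gripper_force: 6.0
[[305.2317 172.5949]]
[[262.8903 196.0837]]
wrist lock_tab [(array([0.4822, 0.2279, 0.0876]), 0.63)]
wrist coupling_mouth [(array([0.4498, 0.1648, 0.0655]), 0.6)]
```

The ring is at its stop: the force rises to 12 N with no motion, and the tab angle of 65° matches the mark. I back off and rise, then look from above.

```bash
python3 -m creep '[{"x":-0.4,"y":0.2,"z":0,"rx":0,"ry":0,"rz":1,"jaw":32},{"x":-0.5,"y":0.25,"z":0,"rx":0,"ry":0,"rz":2,"jaw":32},{"x":-0.5,"y":0.25,"z":3,"rx":0,"ry":0,"rz":2,"jaw":32},{"x":-0.5,"y":0.25,"z":7,"rx":0,"ry":0,"rz":2,"jaw":50},{"x":-1,"y":0.5,"z":11,"rx":0,"ry":0,"rz":10,"jaw":70},{"x":-2,"y":1,"z":15,"rx":0,"ry":0,"rz":18,"jaw":70},{"x":-3,"y":1.5,"z":16,"rx":0,"ry":0,"rz":26,"jaw":70},{"x":-4,"y":2,"z":16,"rx":0,"ry":0,"rz":34,"jaw":70}]'; python3 -m creep '[{"x":-1,"y":1,"z":0,"rx":0,"ry":0,"rz":8,"jaw":70},{"x":-1,"y":1,"z":0,"rx":0,"ry":0,"rz":8,"jaw":70},{"x":-1,"y":1,"z":0,"rx":0,"ry":0,"rz":8,"jaw":70}]';  python3 - <<'E'
from m import *
c=bot.calibration('wrist'); np.save('c9.npy',c,allow_pickle=True)
im=save('wrist','w9.png'); spots('wrist',['coupling_mouth','lock_tab','head_grip','grinding_head'])
print(proj(c,[[.453,.164,.062],[.483,.228,.106],[.4105,.334,.09]]),bot.read_state()['qpos'])
cv2.imwrite('pics/w9b.png',cv2.resize(im[20:380,120:430,::-1],None,fx=1.66,fy=1.66,interpolation=cv2.INTER_CUBIC))
E
```

```text
time_s: 9.2
eef_pos: [0.4518, 0.2448, 0.2087]
tool_rot: [3.135, -0.002, 1.717]
ft_force: [0.2, -0.0, -0.5]
gripper_width: 0.06
gripper_force: 0.0
time_s: 9.5
eef_pos: [0.4403, 0.2536, 0.2057]
tool_rot: [3.141, 0.0, 1.848]
ft_force: [-0.2, 0.3, 0.0]
gripper_width: 0.0596
gripper_force: 0.0
wrist coupling_mouth [(array([0.4515, 0.1622, 0.0636]), 0.95)]
wrist lock_tab [(array([0.4839, 0.2254, 0.0856]), 0.73), (array([0.4062, 0.3341, 0.0083]), 0.55)]
wrist head_grip [(array([0.3008, 0.3051, 0.0559]), 0.67), (array([0.4077, 0.3329, 0.0663]), 0.57)]
wrist grinding_head [(array([ 0.3043,  0.3049, -0.004 ]), 0.95), (array([0.4071, 0.3338, 0.0126]), 0.77)]
[[270.6763 273.1974]
 [319.3312 244.7522]
 [274.1309 103.8423]] [-0.6202  0.2106  0.0511  1.9111 -0.0122  1.0204 -0.2857]
```

View pics/w9b.png

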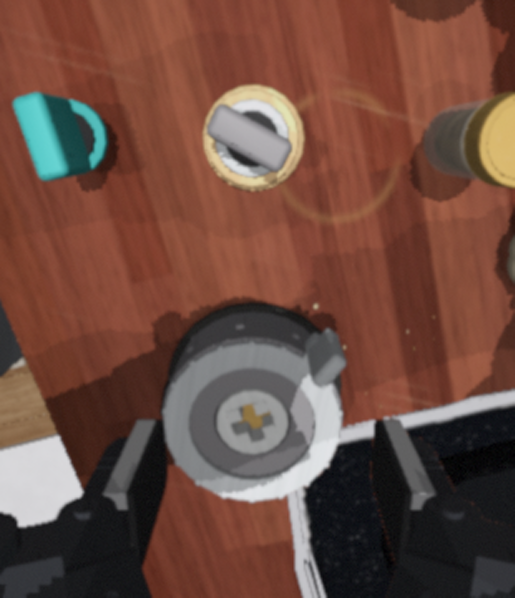

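The crop shows the tab at (325,355), standing over the mark with the block hidden beneath it. The cross is centred at (252,421), and the grey bar runs from (215,125) to (285,155). Next I fit both templates on rectified planes.

```bash
cat > fit.py <<'E'
from m import *
def rectify(im,c,ctr,z,half,n):
    g=np.linspace(-half,half,n); X,Y=np.meshgrid(g+ctr[0],g+ctr[1]); P=np.stack([X,Y,np.full_like(X,z)],-1).reshape(-1,3)
    uv=proj(c,P).astype(np.float32).reshape(n,n,2); return cv2.remap(im,uv[...,0],uv[...,1],cv2.INTER_CUBIC).astype(float),X,Y
def contrast(G,ins,out): return G[out].mean()-G[ins].mean() if ins.any() and out.any() else -1e9
def fit_cross(im,c,ctr):
    I,X,Y=rectify(im,c,ctr,.062,.04,161); S=I.max(2)-I.min(2); G=I.mean(2); best=[]
    # disc: bright inside r 24, dark ring 24..30
    d=max((np.median(G[(R>.0)&(R<.022)])-np.median(G[(R>.026)&(R<.032)]) - G[(R>.021)&(R<.0235)].std()-G[(R>.0245)&(R<.028)].std(),x,y)
      for x in np.arange(-.008,.0081,.001) for y in np.arange(-.008,.0081,.001) for R in [np.hypot(X-ctr[0]-x,Y-ctr[1]-y)])
    print('disc',d[0],ctr[0]+d[1],ctr[1]+d[2])
    for x in np.arange(-.008,.0081,.001):
      for y in np.arange(-.008,.0081,.001):
        dx,dy=X-ctr[0]-x,Y-ctr[1]-y; R=np.hypot(dx,dy)
        for a in range(0,90,3):
            t=np.radians(a); u=np.abs(dx*np.cos(t)+dy*np.sin(t)); v=np.abs(-dx*np.sin(t)+dy*np.cos(t))
            m=((u<.014)&(v<.005))|((v<.014)&(u<.005)); o=(~m)&(R<.021)
            F=G-1.0*S; best.append((F[o].mean()-F[m].mean()-.5*F[o].std(),a,ctr[0]+x,ctr[1]+y))
    best.sort(reverse=True); print('cross',np.array(best[:6])); return best[0],I
def fit_bar(im,c,ctr,ts):
    I,X,Y=rectify(im,c,ctr,.090,.045,181); G=I.mean(2); gx=cv2.Sobel(I.mean(2),6,1,0);gy=cv2.Sobel(I.mean(2),6,0,1); best=[]
    S=I.max(2)-I.min(2); best=[]
    for x in np.arange(-.008,.0081,.001):
      for y in np.arange(-.008,.0081,.001):
        dx,dy=X-ctr[0]-x,Y-ctr[1]-y
        for a in ts:
            t=np.radians(a); u=np.abs(dx*np.cos(t)+dy*np.sin(t)); v=np.abs(-dx*np.sin(t)+dy*np.cos(t))
            m=(u<.021)&(v<.008); o=((u<.025)&(v<.012))&~((u<.023)&(v<.010))
            D=np.linalg.norm(I-np.median(I[m],axis=0),axis=2); best.append((np.minimum(D[o],60).mean()-2*np.minimum(D[m],60).mean(),a,ctr[0]+x,ctr[1]+y))
    best.sort(reverse=True); print('bar',np.array(best[:6])); return I
E
python3 - <<'E'
from fit import *
im=cv2.imread('pics/w9.png'); c=np.load('c9.npy',allow_pickle=True).item()
b,I=fit_cross(im,c,(.453,.164)); J=fit_bar(im,c,(.410,.334),range(-30,11,2))
cs=bot.calibration('scene'); print('scene'); b2,I2=fit_cross(cv2.imread('pics/s8.png'),cs,(.453,.164))
f=lambda I:cv2.resize(I[::-1],(300,300),interpolation=cv2.INTER_CUBIC)
cv2.imwrite('pics/rect.png',np.hstack([f(I),f(J)]))
E
```

```text
disc 38.153104793605166 0.454 0.163
cross [[67.1342 33.      0.454   0.163 ]
 [66.9693 36.      0.454   0.163 ]
 [65.7861 30.      0.454   0.163 ]
 [65.6263 33.      0.454   0.162 ]
 [65.499  36.      0.455   0.163 ]
 [65.3295 36.      0.454   0.162 ]]
bar [[ 17.1149 -12.       0.406    0.335 ]
 [ 17.0366 -12.       0.407    0.335 ]
 [ 16.9328 -14.       0.406    0.335 ]
 [ 16.7938 -14.       0.407    0.335 ]
 [ 16.6257 -12.       0.408    0.335 ]
 [ 16.6181 -14.       0.408    0.335 ]]
scene
disc 41.115482710549884 0.453 0.165
cross [[32.2144 39.      0.454   0.165 ]
 [32.0241 36.      0.454   0.164 ]
 [31.9727 36.      0.454   0.165 ]
 [31.8053 36.      0.453   0.165 ]
 [31.7695 39.      0.454   0.164 ]
 [31.6382 39.      0.453   0.165 ]][ WARN:0@25.308] global loadsave.cpp:1063 imwrite_ Unsupported depth image for selected encoder is fallbacked to CV_8U.
```

```bash
python3 -m creep '[{"x":-0.5,"y":1,"z":0,"rx":0,"ry":0,"rz":8,"jaw":50},{"x":-1,"y":2,"z":0,"rx":0,"ry":0,"rz":16,"jaw":50},{"x":-1.5,"y":3,"z":0,"rx":0,"ry":0,"rz":24,"jaw":50},{"x":-2,"y":4,"z":0,"rx":0,"ry":0,"rz":32,"jaw":50},{"x":-2.5,"y":5,"z":-1,"rx":0,"ry":0,"rz":40,"jaw":50},{"x":-3,"y":6,"z":-2,"rx":0,"ry":0,"rz":48,"jaw":50},{"x":-3.1,"y":7,"z":-3,"rx":0,"ry":0,"rz":56,"jaw":50},{"x":-3.1,"y":8,"z":-4,"rx":0,"ry":0,"rz":61,"jaw":50}]'; python3 -m creep '[{"x":0,"y":0,"z":-2,"rx":0,"ry":0,"rz":0,"jaw":50},{"x":0,"y":0,"z":-4,"rx":0,"ry":0,"rz":0,"jaw":50},{"x":0,"y":0,"z":-4,"rx":0,"ry":0,"rz":0,"jaw":50}]'; python3 - <<'E'
from fit import *
s=bot.read_state(); c=bot.calibration('wrist'); np.save('c10.npy',c,allow_pickle=True); im=save('wrist','w10.png')[:,:,::-1]
print(s['eef_pos'],s['tool_rot'],s['qpos'],proj(c,[.409,.334,.09]))
spots('wrist',['head_grip'])
fit_bar(im,c,(.410,.334),range(-30,11,2))
E
```

```text
time_s: 10.55
eef_pos: [0.4088, 0.3343, 0.1651]
tool_rot: [-3.141, -0.0, 2.92]
ft_force: [0.3, 0.5, -0.6]
gripper_width: 0.0428
gripper_force: 0.0
time_s: 10.85
eef_pos: [0.4072, 0.3323, 0.1229]
tool_rot: [-3.137, -0.003, 2.915]
ft_force: [-1.0, 0.1, 0.1]
gripper_width: 0.0425
gripper_force: 0.0
[0.4072 0.3323 0.1229] [-3.1371 -0.0032  2.9149] [-0.6228  0.3521 -0.1354  1.9366  0.0611  0.8623  0.554 ] [[284.392  237.6694]]
wrist head_grip [(array([0.4089, 0.3322, 0.0658]), 0.94), (array([0.302 , 0.3064, 0.0571]), 0.83)]
bar [[ 17.9563 -14.       0.406    0.334 ]
 [ 17.6037 -12.       0.406    0.334 ]
 [ 17.1312 -14.       0.405    0.334 ]
 [ 16.9684 -12.       0.407    0.334 ]
 [ 16.9375 -12.       0.405    0.334 ]
 [ 16.9297 -14.       0.407    0.334 ]]
```

```bash
python3 -m creep '[{"x":0,"y":0,"z":-2.5,"rx":0,"ry":0,"rz":0,"jaw":50},{"x":0,"y":0,"z":-5,"rx":0,"ry":0,"rz":0,"jaw":50},{"x":0,"y":0,"z":-7,"rx":0,"ry":0,"rz":0,"jaw":50},{"x":0,"y":0,"z":-8.5,"rx":0,"ry":0,"rz":0,"jaw":50},{"x":0,"y":0,"z":-9.3,"rx":0,"ry":0,"rz":0,"jaw":50},{"x":0,"y":0,"z":-9.8,"rx":0,"ry":0,"rz":0,"jaw":50},{"x":0,"y":0,"z":-9.8,"rx":0,"ry":0,"rz":0,"jaw":50}]'; python3 - <<'E'
from fit import *
p=np.array(bot.read_state()['eef_pos'])
out=[]
for cam in ('scene','side','wrist'):
    im=save(cam,cam+'11.png'); c=bot.calibration(cam); q=proj(c,[[.4075,.333,.049],[.4075,.333,.044],[.4075,.333,.09]])
    x,y=q[0].astype(int); 
    w,h,f=(60,110,4.4) if cam!='wrist' else (200,366,1.32)
    x0,y0=max(0,min(x-w//2,560-w)),max(0,min(y-h//2-10,420-h)); print(cam,x0,y0)
    cr=im[y0:y0+h,x0:x0+w,::-1].copy(); cr=cv2.resize(cr,None,fx=f,fy=f,interpolation=cv2.INTER_CUBIC)[:483,:264]
    for k in q: cv2.circle(cr,tuple(int(v) for v in (k-[x0,y0])*f),2,(0,0,255),-1)
    out.append(cr)
cv2.imwrite('pics/c11.png',np.hstack(out))
E
```

```text
time_s: 11.65
eef_pos: [0.409, 0.3343, 0.0279]
tool_rot: [3.141, 0.0, 2.916]
ft_force: [-0.1, -0.1, 0.1]
gripper_width: 0.0426
gripper_force: 0.0
scene 251 157
side 242 169
wrist 177 54
```

```bash
python3 -m creep '[{"x":0,"y":-0.1,"z":-0.5,"rx":0,"ry":0,"rz":0,"jaw":40},{"x":0,"y":-0.1,"z":-0.5,"rx":0,"ry":0,"rz":0,"jaw":25},{"x":0,"y":-0.1,"z":-0.5,"rx":0,"ry":0,"rz":0,"jaw":5},{"x":0,"y":-0.1,"z":-0.5,"rx":0,"ry":0,"rz":0,"jaw":5},{"x":0,"y":-0.1,"z":-0.5,"rx":0,"ry":0,"rz":0,"jaw":5},{"x":0,"y":-0.1,"z":-0.5,"rx":0,"ry":0,"rz":0,"jaw":5}]'
```

```text
time_s: 12.4
eef_pos: [0.4087, 0.333, 0.0226]
tool_rot: [-3.142, -0.0, 2.916]
ft_force: [-0.6, 0.0, -0.1]
gripper_width: 0.0176
gripper_force: 58.4
```

```bash
python3 -m creep '[{"x":0,"y":0,"z":1,"rx":0,"ry":0,"rz":0,"jaw":5},{"x":0,"y":0,"z":3,"rx":0,"ry":0,"rz":0,"jaw":5},{"x":0,"y":0,"z":6,"rx":0,"ry":0,"rz":0,"jaw":5},{"x":0,"y":0,"z":9,"rx":0,"ry":0,"rz":0,"jaw":5},{"x":0.5,"y":-2,"z":11,"rx":0,"ry":0,"rz":-5,"jaw":5},{"x":1,"y":-4.5,"z":11.5,"rx":0,"ry":0,"rz":-12,"jaw":5},{"x":1.7,"y":-7,"z":11.5,"rx":0,"ry":0,"rz":-19,"jaw":5},{"x":2.4,"y":-9.5,"z":11.5,"rx":0,"ry":0,"rz":-26,"jaw":5}]'; python3 -m creep '[{"x":0.7,"y":-2.5,"z":0,"rx":0,"ry":0,"rz":-7,"jaw":5},{"x":1.5,"y":-5,"z":0,"rx":0,"ry":0,"rz":-14,"jaw":5},{"x":2.1,"y":-7.4,"z":0,"rx":0,"ry":0,"rz":-15.5,"jaw":5},{"x":2.1,"y":-7.4,"z":0,"rx":0,"ry":0,"rz":-15.5,"jaw":5},{"x":2.1,"y":-7.4,"z":0,"rx":0,"ry":0,"rz":-15.5,"jaw":5}]'; python3 - <<'E'
from fit import *
s=bot.read_state(); print(s['eef_pos'],s['tool_rot'],s['gripper_width'])
p=np.array(s['eef_pos']); out=[]
for cam in ('scene','side','wrist'):
    im=save(cam,cam+'12.png'); spots(cam,['stem_shoulder','head_grip','grinding_head','coupling_mouth'])
    c=bot.calibration(cam); q=proj(c,p+[0,0,-.01])[0]
    x,y=q.astype(int); 
    w,h,f=(60,110,4.4) if cam!='wrist' else (200,366,1.32)
    x0,y0=max(0,min(x-w//2,560-w)),max(0,min(y-h//2+10,420-h)); print(cam,q,x0,y0)
    cr=cv2.resize(im[y0:y0+h,x0:x0+w,::-1].copy(),None,fx=f,fy=f,interpolation=cv2.INTER_CUBIC)[:483,:264]
    out.append(cr)
cv2.imwrite('pics/c12.png',np.hstack(out))
E
```

```text
time_s: 13.2
eef_pos: [0.433, 0.2374, 0.1388]
tool_rot: [3.14, 0.0, 2.458]
ft_force: [0.7, 0.3, -1.4]
gripper_width: 0.0173
gripper_force: 58.5
time_s: 13.7
eef_pos: [0.4538, 0.164, 0.1382]
tool_rot: [3.141, -0.0, 2.191]
ft_force: [-0.3, 1.9, -1.1]
gripper_width: 0.0175
gripper_force: 58.5
[0.4538 0.164  0.1382] [ 3.1409 -0.0003  2.1906] 0.017450895732291423
scene stem_shoulder [(array([0.4547, 0.1636, 0.1515]), 0.85), (array([0.2971, 0.3055, 0.029 ]), 0.79)]
scene head_grip [(array([0.4579, 0.167 , 0.1795]), 0.76), (array([0.4525, 0.1654, 0.1226]), 0.4)]
scene grinding_head [(array([0.3012, 0.305 , 0.0016]), 0.76), (array([0.4518, 0.165 , 0.1228]), 0.63)]
scene coupling_mouth [(array([0.4516, 0.1586, 0.0649]), 0.73)]
scene [341.313  148.0823] 311 103
side stem_shoulder [(array([0.454 , 0.1655, 0.1489]), 0.77)]
side head_grip [(array([0.4566, 0.1615, 0.1811]), 0.84), (array([0.299 , 0.3038, 0.0606]), 0.83)]
side grinding_head [(array([0.4539, 0.1671, 0.1279]), 0.72), (array([0.3006, 0.3059, 0.0012]), 0.56)]
side coupling_mouth [(array([0.4551, 0.1594, 0.068 ]), 0.58), (array([0.4864, 0.4831, 0.0427]), 0.37)]
side [291.4304 161.2645] 261 116
wrist stem_shoulder [(array([0.4525, 0.1658, 0.1303]), 0.3)]
wrist head_grip [(array([0.4567, 0.1641, 0.18  ]), 0.95), (array([0.4827, 0.2284, 0.0883]), 0.37)]
wrist grinding_head [(array([0.452 , 0.1679, 0.1252]), 0.64), (array([0.4557, 0.1658, 0.1798]), 0.52)]
wrist coupling_mouth [(array([0.4502, 0.1626, 0.0631]), 0.77)]
wrist [281.8712 250.4777] 181 54
```

The networks put the head's shoulder at (0.454,0.1645) and the bottom of the stem at z≈0.125. It is upright over the coupling, so I lower it and watch for contact.

```bash
python3 -m creep '[{"x":0,"y":0,"z":-2,"rx":0,"ry":0,"rz":0,"jaw":5},{"x":0,"y":0,"z":-4,"rx":0,"ry":0,"rz":0,"jaw":5},{"x":0,"y":0,"z":-5.5,"rx":0,"ry":0,"rz":0,"jaw":5},{"x":0,"y":0,"z":-6,"rx":0,"ry":0,"rz":0,"jaw":5},{"x":0,"y":0,"z":-6.3,"rx":0,"ry":0,"rz":0,"jaw":5},{"x":0,"y":0,"z":-6.3,"rx":0,"ry":0,"rz":0,"jaw":5}]'; python3 -m creep '[{"x":0,"y":0,"z":-0.2,"rx":0,"ry":0,"rz":0,"jaw":5},{"x":0,"y":0,"z":-0.4,"rx":0,"ry":0,"rz":0,"jaw":5},{"x":0,"y":0,"z":-0.5,"rx":0,"ry":0,"rz":0,"jaw":5},{"x":0,"y":0,"z":-0.5,"rx":0,"ry":0,"rz":0,"jaw":5}]'
```

```text
time_s: 15.05
eef_pos: [0.4539, 0.1641, 0.0747]
tool_rot: [3.141, -0.0, 2.192]
ft_force: [-0.1, 0.3, -0.4]
gripper_width: 0.0171
gripper_force: 58.5
time_s: 15.45
eef_pos: [0.4555, 0.1635, 0.0702]
tool_rot: [3.139, 0.002, 2.191]
ft_force: [5.4, -3.3, 0.6]
gripper_width: 0.0173
gripper_force: 58.7
```

The stem is entering and the slot pushes it toward +x/−y, so I yield that way and continue.

```bash
python3 -m creep '[{"x":0.2,"y":-0.1,"z":0,"rx":0,"ry":0,"rz":0,"jaw":5},{"x":0.2,"y":-0.1,"z":-0.2,"rx":0,"ry":0,"rz":0,"jaw":5},{"x":0.2,"y":-0.1,"z":-0.4,"rx":0,"ry":0,"rz":0,"jaw":5},{"x":0.2,"y":-0.1,"z":-0.4,"rx":0,"ry":0,"rz":0,"jaw":5}]'; python3 -c "
from m import *
s=bot.read_state();print(s['eef_pos'],s['ft_force'],s['moment'])"
```

```text
time_s: 15.85
eef_pos: [0.4552, 0.1629, 0.0651]
tool_rot: [-3.141, -0.0, 2.192]
ft_force: [2.0, -1.2, -2.8]
gripper_width: 0.0171
gripper_force: 58.5
[0.4552 0.1629 0.0651] [ 1.9598 -1.1677 -2.7912] [-0.4736 -0.4585  0.0216]
```

```bash
python3 -m creep '[{"x":0.05,"y":-0.05,"z":-0.3,"rx":0,"ry":0,"rz":0,"jaw":5},{"x":0.1,"y":-0.05,"z":-0.6,"rx":0,"ry":0,"rz":0,"jaw":5},{"x":0.1,"y":-0.05,"z":-0.9,"rx":0,"ry":0,"rz":0,"jaw":5},{"x":0.1,"y":-0.05,"z":-0.9,"rx":0,"ry":0,"rz":0,"jaw":5}]';python3 -m creep '[{"x":0,"y":0,"z":-0.3,"rx":0,"ry":0,"rz":0,"jaw":5},{"x":0,"y":0,"z":-0.5,"rx":0,"ry":0,"rz":0,"jaw":5},{"x":0,"y":0,"z":-0.6,"rx":0,"ry":0,"rz":0,"jaw":5},{"x":0,"y":0,"z":-0.6,"rx":0,"ry":0,"rz":0,"jaw":5}]'
```

```text
time_s: 16.25
eef_pos: [0.4561, 0.1629, 0.0563]
tool_rot: [-3.141, -0.001, 2.192]
ft_force: [-1.8, -0.6, 4.1]
gripper_width: 0.0172
gripper_force: 59.2
time_s: 16.65
eef_pos: [0.4562, 0.1629, 0.0509]
tool_rot: [-3.141, -0.001, 2.192]
ft_force: [-2.3, 0.1, 4.5]
gripper_width: 0.0174
gripper_force: 59.6
```

```bash
python3 -m creep '[{"x":0,"y":0,"z":-0.15,"rx":0,"ry":0,"rz":0,"jaw":5},{"x":0,"y":0,"z":-0.3,"rx":0,"ry":0,"rz":0,"jaw":5},{"x":0,"y":0,"z":-0.3,"rx":0,"ry":0,"rz":0,"jaw":5}]';python3 -m creep '[{"x":0,"y":0,"z":-0.1,"rx":0,"ry":0,"rz":0,"jaw":5},{"x":0,"y":0,"z":-0.2,"rx":0,"ry":0,"rz":0,"jaw":5},{"x":0,"y":0,"z":-0.2,"rx":0,"ry":0,"rz":0,"jaw":5}]'
```

```text
time_s: 16.95
eef_pos: [0.4563, 0.1629, 0.0485]
tool_rot: [-3.141, -0.001, 2.192]
ft_force: [-5.0, -0.9, 12.9]
gripper_width: 0.0172
gripper_force: 60.4
time_s: 17.25
eef_pos: [0.4563, 0.163, 0.0484]
tool_rot: [-3.141, -0.001, 2.192]
ft_force: [-9.9, -1.8, 32.4]
gripper_width: 0.0171
gripper_force: 63.5
```

The hard stop is at TCP z=0.0485, against a predicted 0.0486. I ease the push a little and check with the last picture.

```bash
python3 -m creep '[{"x":-0.1,"y":0,"z":0.08,"rx":0,"ry":0,"rz":0,"jaw":5},{"x":-0.1,"y":0,"z":0.08,"rx":0,"ry":0,"rz":0,"jaw":5},{"x":-0.1,"y":0,"z":0.08,"rx":0,"ry":0,"rz":0,"jaw":5}]'; python3 - <<'E'
from m import *
p=np.array([.455,.163,.062]); out=[]
for cam in ('scene','side','wrist'):
    im=save(cam,cam+'13.png'); spots(cam,['stem_shoulder','head_grip','lock_tab'])
    c=bot.calibration(cam); x,y=proj(c,p)[0].astype(int)
    w,h,f=(60,110,4.4) if cam!='wrist' else (200,366,1.32)
    x0,y0=max(0,min(x-w//2,560-w)),max(0,min(y-h//2-10,420-h))
    out.append(cv2.resize(im[y0:y0+h,x0:x0+w,::-1].copy(),None,fx=f,fy=f,interpolation=cv2.INTER_CUBIC)[:483,:264])
cv2.imwrite('pics/c13.png',np.hstack(out))
E
```

```text
time_s: 17.55
eef_pos: [0.4563, 0.163, 0.0485]
tool_rot: [3.14, -0.0, 2.192]
ft_force: [-5.9, -2.0, 21.2]
gripper_width: 0.0172
gripper_force: 61.6
scene stem_shoulder [(array([0.4595, 0.1664, 0.064 ]), 0.86), (array([0.2967, 0.3018, 0.0257]), 0.74)]
scene head_grip [(array([0.3022, 0.3046, 0.0558]), 0.91), (array([0.4576, 0.169 , 0.0874]), 0.65), (array([0.4526, 0.159 , 0.0603]), 0.51)]
scene lock_tab [(array([0.4796, 0.2321, 0.087 ]), 0.66)]
side stem_shoulder [(array([0.3027, 0.3069, 0.0246]), 0.94), (array([0.4554, 0.1617, 0.0629]), 0.82)]
side head_grip [(array([0.2959, 0.3039, 0.0607]), 0.88), (array([0.4613, 0.1643, 0.093 ]), 0.55)]
side lock_tab [(array([0.4795, 0.2276, 0.0884]), 0.94)]
wrist stem_shoulder []
wrist head_grip [(array([0.4592, 0.1629, 0.0938]), 0.74), (array([0.4826, 0.2284, 0.0859]), 0.73)]
wrist lock_tab [(array([0.4823, 0.2308, 0.0895]), 0.88)]
```

View pics/c13.png

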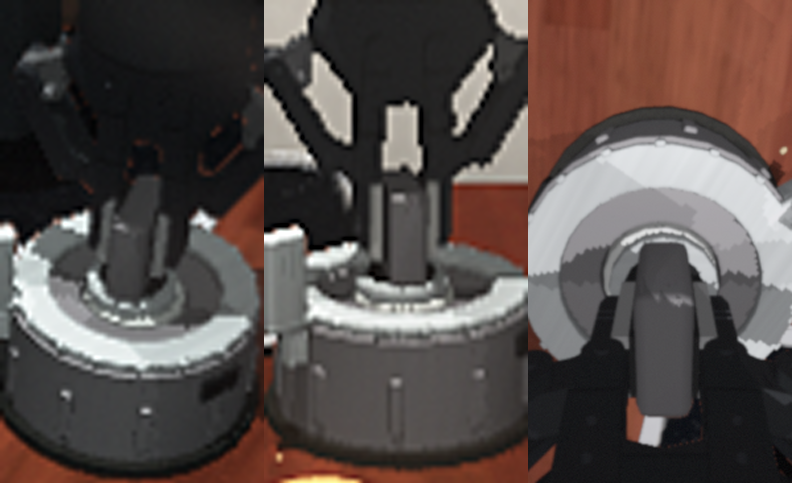

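The shoulder sits flush on the coupling in all three views. In the side view the tab at (290,270) stands directly over the mark at (290,345). I compare the tab with the picture taken while it was pressed on its stop.

```bash
python3 - <<'E'
from m import *
X=[.483,.228,.095]
for cam,a,b in (('scene','scene13','s8'),('side','side13','d8')):
    c=bot.calibration(cam); A=cv2.imread(f'pics/{a}.png');B=cv2.imread(f'pics/{b}.png')
    x,y=proj(c,X)[0].astype(int); dp=proj(c,[.4835+.0011,.228-.0006,.095])[0]-proj(c,[.4835,.228,.095])[0]
    up=lambda I:cv2.resize(I,None,fx=4,fy=4,interpolation=cv2.INTER_CUBIC)
    T=up(A[y-9:y+10,x-7:x+8]); S=up(B[y-16:y+17,x-14:x+15])
    r=cv2.matchTemplate(S,T,cv2.TM_CCOEFF_NORMED); _,v,_,l=cv2.minMaxLoc(r); print(cam,v,(np.array(l)/4-[7,7]),'px per deg cw',dp)
E
```

```text
scene 0.5168370604515076 [-7. -2.] px per deg cw [-0.0661 -0.3897]
side 0.47497716546058655 [-0.25  0.5 ] px per deg cw [-0.3457 -0.1823]
```

```bash
python3 -c "
from cell import bot
s=bot.read_state();print(s['time_s'],s['eef_pos'],s['ft_force'],s['gripper_width']);print(bot.sign_off())"
```

```text
18.15 [0.45625627 0.16297765 0.04843385] [-5.9993611  -2.12813917 21.47299014] 0.0171852743765256
the job is handed in; nothing more can be done
None
```

I handed the job in at 18.2 s: the lock ring is at its stop, and the grinding head is fully home in the coupling, still gripped and pressed down with about 21 N; my last check that the ring hadn't shifted since was inconclusive, but nothing touched it and the final pictures show the tab over the mark.

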